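# Post the room tag into the return box

## Robot

A 6-joint arm with a two-finger parallel gripper is mounted at the origin on a cart in front of the work surface, level with it; the furniture and walls round the work are solid. World frame = base frame: x ahead of the robot, y to its left, z up, the work surface at z = 0. Lengths are in mm, angles in degrees, forces in N, time in s.
With the tool pointing down it reaches from about 300 to 850 mm from the base axis. Payload 4.2 kg.
Tool frame: the origin (TCP) lies between the finger pads; the fingertips stand 14 mm ahead of it and the grasp point (between the pads) lies 5 mm behind it; z points along the fingers, y is the line along which they close (so a half turn about z gives the same grasp; the last joint's range is limited). The gripper opens to 91 mm and grips with 3 to 60 N. Pads are 32 mm wide; open, the fingers measure 118 mm over their backs; the gripper's body (76 mm by 178 mm) begins 60 mm behind the grasp point.
Start: joints at [-76.49, 18.312, 89.639, -0, 72.044, -1.146], TCP at [145.488, -556.305, 227.976] pointing down, gripper open.
Joint ranges: [-177.97, 177.97], [-48.28, 115.42], [12.27, 149.76], [-77.06, 257.06], [2.81, 150.46], [-146.56, 146.56]. Speed limits (degrees/s): [147.25, 147.25, 180, 180, 180, 180].

## Interface

Orientations are given as [roll, pitch, yaw] about the fixed x, y, z axes, in that order (R = Rz(yaw) Ry(pitch) Rx(roll)).
In Python, from workcell import * gives the robot as it stands. The module is installed in compiled form; this text tells all that it offers.
- The arm moves only by the tool send_rows, never from a script. Its argument "deltas" is a list of rows, each a list of 2 entries, a list of its own where there are three numbers: the shift along the tool's x, y, z normalised to -1 to 1, where 1 is 0.5 m, then the turn, a rotation vector about the tool's x, y, z normalised to -1 to 1, where 1 is 0.5 rad. A call has 1 to 10 rows; each row shifts and turns the commanded pose from where the row before left it, along the tool's axes as they then stand; what a row does not reach is not made up. A row lasts 1/10 s, in which the tool goes at most 50 mm and 8.59 degrees, less where a joint would pass 70% of its speed; a pose out of reach is approached as far as the arm can. A call with a number of a shift or a turn outside -1 to 1 is refused whole. A call with a gripper value outside its range is refused whole. "grip" is the closure, from 0 (fully open) to 1 (shut), set as the call begins (left out, the last holds). The fingers move at their own pace and stop on an object; "grip_force" is the grip in N (left out, the last holds). Time passes only in rows, so rows that do not move let the fingers close. It gives the time, the measured TCP pose, the force, the opening and the grip force at its end, in the units of the state.
- state(): the state, without advancing time (a new reading comes with each control period).
- grab_frame(name): name is "side" or "top"; returns the picture (420x560x3 uint8, red, green, blue); there is no depth.
- calibration(name): a dict with "mtx" (3x3 intrinsics, pixels), "R" (3x3) and "t" (3): a world point X has camera coordinates R X + t. Camera axes: x right, y down, z forward; pixel columns grow to the right and rows downward; lengths in mm; the calibration is good to about 2 mm. A picture is of the moment at which its call begins. calibration takes no time and is no camera call.
- job_done(): hands the job in; it is judged then, once.
Trained networks look in the newest picture that a camera, given by its name, has taken for a name from the list of things; names that differ only in an ending like _2 or _b are one class to them, and where a whole thing is asked for, a point or a joint stands for the part that bears it (a point fixed in the world has none). Each returns a list of dicts, best first, with "p" (0 to 1); they miss things now and then, are a little off and sometimes report something else, mostly with a low value. They report only what shows in the picture. A call takes as long as a camera call. They do not tell look-alikes from the thing itself.
- trace(camera, label): "pixels" (420x560 bool, what is visible of it) and "bbox" ([left, top, width, height] in pixels, round what is visible of it).
The state is a dict: "time_s": time; "qpos": joint angles; "qvel": joint speeds; "effort": joint torques, N m; "ee_pos": TCP position; "ee_rot": TCP orientation; "force": force on the tool from outside, world axes, zero at the start; "torque": the same for the moment, N m; "gripper_width": finger opening in mm; "gripper_force": force on a finger pad.
Only numpy, scipy, OpenCV 4.12 (cv2) and the standard library are available. Lean on these libraries where they do the work, as an engineer would, in place of code of your own. Each camera call takes 0.05 s, during which the arm holds its last target. There are 200 camera calls.

## Task

A guest has left a room tag lying on the buffet: put it in the tag-return box. Slide the box's shutter fully open, feed the tag lying flat, end first, through the slot and push it on until it drops inside, then slide the shutter fully shut again. Leave the bowl and the jars where they stand, upright.

Things in the scene. Friction and masses are not known exactly. Their poses are not given: they have to be found in the camera images.
- tag: Room tag: a flat plain pale-wood plate 110 (its x) x 60 (its y) x 8 mm (z) with a flush brass eyelet near its -x end, about 60 g. It lies loose and flat on the worktop, either to the left or to the right of the robot's centre line. Origin: centre of its underside, z up. Either end may go first.
- return_box: Wooden tag-return box, fixed; its place and yaw vary. Origin: on the worktop (z = 0) below the centre of the slot mouth; x points into the box, y left along its front, z up (the box axes used below). Upright front board: x 0 to 12 mm, y -55 to +125, top at z = 92 mm. The lid behind it is 92 mm high too.
- slot (a point): Centre of the slot's lower edge in the board's front plane, z = 50 mm; axes as the box. The slot is 66 mm wide (box y +-33 mm) and 12 mm high (z 50 to 62 mm). A finger notch 40 mm wide (y +-20) is cut up from its middle through the board's top and back through the lid to x = 60 mm: closed fingers standing behind the tag can follow it through the board.
- sill_end (a point): Middle of the outer end of the level metal sill that leads into the slot, at box x = -115 mm; on its top face, z = 50 mm. The sill is 46 mm wide (y +-23 mm), 8 mm thick, narrower than the tag, so fingers on the tag's long edges pass beside it. It ends at x = 12 mm, the board's inner face.
- bin_floor (a point): Centre of the floor of the hollow inside, z = 6 mm, box x = 98 mm. The inside reaches from x = 12 to 184 mm and y +-50 mm. The tag drops in once its rear end has been pushed past x = 12 mm.
- shutter (a joint): Position in m of the metal shutter, an upright plate 72 mm wide sliding along the front of the box (box x -6.5 to -1.5 mm, z 52 to 92 mm): 0 = shut, centred over the slot; 0.078 = fully open, at its stop, moved along the box's +y (left). It starts within 6 mm of shut, has 1 to 1.5 N of friction and stays where it is left.
- shutter_tab (a point): Centre of the top (z = 132 mm) of the shutter's upright dark wooden tab, 12 mm (box x) by 24 mm (box y), standing free from z = 92 to 132 mm above the middle of the shutter plate; moves with it. It is at box x = -4 mm, box y = the shutter's position. Pinch it front to back or push it from the side.
- bowl: Bystander: blue and white bowl, 154 mm across, 66 mm high, standing on the side of the centre line where the tag is not. Origin: centre of its underside.
- jar_honey: Bystander: jar with a black lid, 57 x 61 x 85 mm, right of the box. Origin: centre of its underside.
- jar_mustard: Bystander: jar with a yellow lid, 59 x 60 x 80 mm, left of the box's sill. Origin: centre of its underside.
Things that resemble listed ones, but are neither listed nor needed, are in the scene too. There is more than one size of the tag; the one meant has the size given above.

How it is judged:
By the outcome, as a careful person would: the job done as asked, in the order asked, and still so for the second after the job is handed in, with the robot touching nothing.
It also fails if it takes over 72 s, if anything falls off the work surface, if the arm or the gripper's body presses on something with over 40 N, if the wrist force passes 120 N, or if a joint passes its speed limit or range.

## Working session

There is one attempt and no reset: what is moved stays moved. The work goes in short steps, Python scripts to look and compute and a tool call to move; the robot and the scene stay as the last step left them, time stands still between calls to the robot, and variables do not carry over. Pictures are saved under pics/ and viewed, at most 10 in all, crops included, and the job is handed in when it is done.

Besides the shell and the picture viewer there is one more tool, called after "Request:" as a command line: name --argument value ..., lists and objects as JSON in quotes. send_rows: Moves the arm, as the interface text tells. Scaled input: -1 to 1 covers 0.5 m each way for a shift and 0.5 rad each way for a turn. Its arguments: {"type":"object","properties":{"deltas":{"type":"array","items":{"type":"array"}},"grip":{"type":"number"},"grip_force":{"type":"number"}},"required":["deltas"]}

```bash
mkdir -p pics
python3 - <<'E'
from workcell import *
import cv2,numpy as np
for c in("top","side"):
    im=grab_frame(c); cv2.imwrite(f"pics/{c}0.png",im[:,:,::-1])
    k=calibration(c); print(c,np.round(k["mtx"],1).tolist(),np.round(k["R"],4).tolist(),np.round(k["t"],1).tolist())
    for l in("tag","return_box","slot","shutter","shutter_tab","bowl","jar_honey","jar_mustard"):
        for d in trace(c,l)[:4]:
            print(c,l,round(d["p"],2),d["bbox"],int(d["pixels"].sum()))
s=state();print(s)
E
```

```text
top [[439.9, 0.0, 279.6], [0.0, 439.9, 208.3], [0.0, 0.0, 1.0]] [[0.0033, -1.0, 0.0086], [-0.9817, -0.0049, -0.1901], [0.1902, -0.0078, -0.9817]] [-40.3, 589.1, 1140.4]
top tag 0.85 [166.5, 247.0, 28.7, 42.9] 886
top tag 0.75 [210.8, 262.6, 32.3, 25.5] 457
top return_box 0.82 [242.1, 109.7, 72.6, 116.8] 3867
top slot 0.36 [365.2, 224.9, 56.0, 58.4] 2585
top shutter 0.69 [273.0, 175.4, 24.3, 14.3] 188
top shutter_tab 0.64 [271.2, 178.2, 25.7, 7.0] 150
top shutter_tab 0.31 [240.3, 107.7, 77.5, 112.4] 3932
top bowl 0.63 [368.0, 226.8, 53.4, 55.0] 2534
top jar_honey 0.85 [335.0, 190.0, 28.8, 25.5] 459
top jar_mustard 0.76 [226.7, 215.5, 20.3, 21.8] 388
side [[432.5, 0.0, 278.6], [0.0, 432.5, 212.3], [0.0, 0.0, 1.0]] [[-0.9734, -0.2291, -0.0077], [-0.1305, 0.5817, -0.8028], [0.1884, -0.7804, -0.5962]] [573.7, 189.3, 1092.5]
side tag 0.76 [297.1, 317.2, 51.7, 24.2] 1035
side tag 0.64 [323.9, 276.4, 26.2, 29.6] 428
side tag 0.48 [190.9, 189.2, 110.6, 75.2] 4024
side return_box 0.89 [190.8, 187.6, 105.8, 76.8] 4036
side slot 0.82 [191.7, 188.9, 106.7, 74.7] 4050
side shutter 0.61 [257.5, 202
[... 235 characters left out ...]
3.2, 246.3, 24.4, 36.4] 776
{'time_s': 0.9, 'qpos': array([-7.64893354e+01,  1.83103495e+01,  8.96382547e+01, -1.83467587e-04,
        7.20434962e+01, -1.14425184e+00]), 'qvel': array([-0.03607797, -0.10704171, -0.05308215, -0.15109012, -0.05027662,
       -0.0832935 ]), 'effort': array([-2.34184830e-03, -4.12346542e+01, -2.32231772e+01,  7.26450258e-02,
        3.75863118e-02,  5.61063196e-07]), 'ee_pos': array([ 145.49418927, -556.31065932,  227.99654319]), 'ee_rot': array([1.79992105e+02, 3.32255630e-04, 1.46549730e+01]), 'force': array([0.1506782 , 0.49712869, 0.07579083]), 'torque': array([-0.01056023, -0.03426813,  0.04755931]), 'gripper_force': 0.0, 'gripper_width': 91.02347168152377}
```

```bash
cat > h.py <<'E'
from workcell import *
import cv2,numpy as np
def back(c,px,z):
    k=calibration(c);R=np.array(k["R"]);t=np.array(k["t"]);K=np.array(k["mtx"])
    px=np.atleast_2d(px).astype(float)
    d=(np.linalg.inv(K)@np.c_[px,np.ones(len(px))].T).T@R; o=-R.T@t
    return (o+d*((z-o[2])/d[:,2])[:,None])[:,:2]
def proj(c,X):
    k=calibration(c);Y=np.atleast_2d(X)@np.array(k["R"]).T+np.array(k["t"]);p=Y@np.array(k["mtx"]).T
    return p[:,:2]/p[:,2:]
def rect(c,pix,z):
    v,u=np.nonzero(pix); P=back(c,np.c_[u,v],z).astype(np.float32)
    r=cv2.minAreaRect(P); return np.round(r[0],1),np.round(r[1],1),round(r[2],1)
E
python3 - <<'E'
from h import *
a=cv2.imread("pics/top0.png")[90:310,150:430];b=cv2.imread("pics/side0.png")[150:350,180:380]
cv2.imwrite("pics/ctop.png",cv2.resize(a,None,fx=2.7,fy=2.7,interpolation=cv2.INTER_CUBIC))
cv2.imwrite("pics/cside.png",cv2.resize(b,None,fx=3,fy=3,interpolation=cv2.INTER_CUBIC))
for c in("top","side"):
    im=grab_frame(c)
    for l,z in(("tag",8),("return_box",92),("shutter_tab",132),("shutter",132),("bowl",66),("jar_honey",85),("jar_mustard",80)):
        for d in trace(c,l)[:3]:
            if d["p"]>.4: print(c,l,round(d["p"],2),*rect(c,d["pixels"],z))
E
```

```text
top tag 0.94 [435.6 235.6] [111.7  62.4] 21.5
top tag 0.66 [417.6 108.2] [46.9 82.2] 34.0
top return_box 0.6 [706.6 -39.1] [176.  312.1] 62.5
top shutter_tab 0.47 [647.1 -46.9] [62.2 26.2] 80.6
top shutter 0.64 [647.  -48.6] [60.6 25.9] 77.4
top bowl 0.57 [ 463.8 -337.2] [148.2 152. ] 0.2
top jar_honey 0.64 [ 598.6 -219.2] [56.3 71.8] 44.8
top jar_mustard 0.97 [530.7  72.8] [64.4 57.7] 45.6
top jar_mustard 0.67 [710.4 -37.9] [176.9 318.3] 63.1
top jar_mustard 0.67 [ 600.3 -219.3] [54.7 68.3] 44.8
side tag 0.79 [413.4 113.6] [42.4 77.1] 35.2
side tag 0.61 [434.2 239.7] [106.8  63. ] 21.9
side return_box 0.87 [715.3 -11.1] [234.1 338.4] 47.3
side shutter_tab 0.76 [635.4  10.7] [ 27.1 125.4] 11.9
side shutter 0.66 [ 455.9 -214.5] [158.3 147.3] 54.3
side shutter 0.64 [634.6  12.6] [ 25.8 129.5] 10.8
side bowl 0.92 [ 468.5 -314.5] [191.1 146.1] 68.3
side jar_honey 0.86 [ 592.4 -172.8] [ 52.4 159. ] 12.6
side jar_mustard 0.86 [525.8 113.9] [ 57.9 124.5] 9.7
```

View pics/ctop.png

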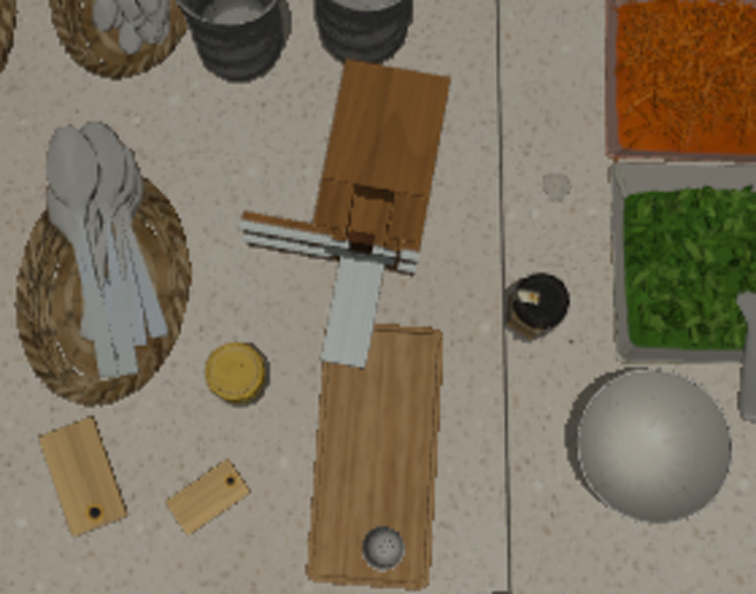

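View pics/cside.png

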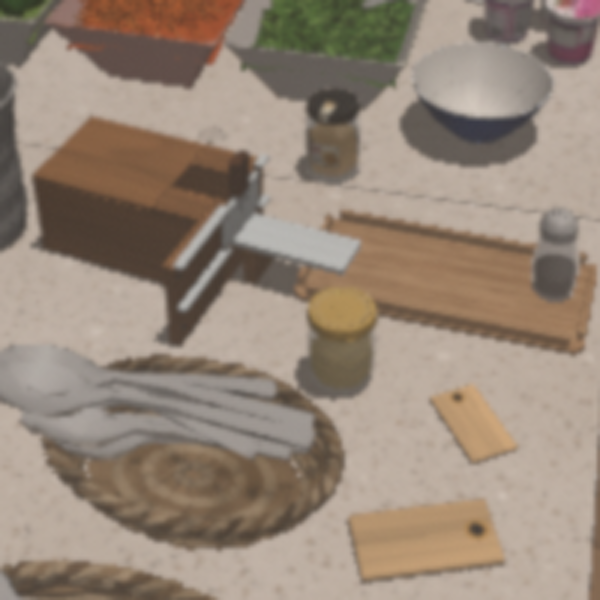

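Two tag-like plates show: the large one at full-picture pixel (181,266), measuring 112x62 mm, and a smaller one at (227,275), measuring 82x47 mm. The large one fits 110x60, and both crops confirm it. The box's sill runs from (277,225) up to (284,187), the dark tab is near (284,180), the mustard jar at (237,227), and a shaker stands on the tray in front at (292,293).

```bash
cat >> h.py <<'E'
def sillmask(c,roi):
    im=grab_frame(c).astype(int); m=(im[...,2]>=im[...,0]+2)&(im.sum(2)>330); z=np.zeros(m.shape,np.uint8)
    x0,y0,x1,y1=roi; z[y0:y1,x0:x1]=m[y0:y1,x0:x1]
    n,l,s,_=cv2.connectedComponentsWithStats(z); return (l==1+np.argmax(s[1:,4])).astype(np.uint8)
def b2w(p,X):
    a=np.radians(p[2]);X=np.atleast_2d(X).astype(float);c,s=np.cos(a),np.sin(a)
    return np.c_[p[0]+c*X[:,0]-s*X[:,1],p[1]+s*X[:,0]+c*X[:,1],X[:,2]]
E
python3 - <<'E'
from h import *
from scipy.optimize import minimize
S=4
M={}
for c,roi in(("top",(262,185,300,230)),("side",(254,215,304,246))):
    m=sillmask(c,roi);v,u=np.nonzero(m);print(c,m.sum(),u.min(),u.max(),v.min(),v.max())
    M[c]=cv2.resize(m.astype(np.float32),None,fx=S,fy=S,interpolation=cv2.INTER_LINEAR)>.5
def cost(p,cs,x1=-9):
    t=0
    for c in cs:
        zs=(50,) if c=="top" else (42,50)
        C=b2w(p,[(x,y,z) for x in(-115,x1) for y in(-23,23) for z in zs])
        q=(proj(c,C)+.5)*S-.5
        h=cv2.convexHull(q.astype(np.float32))
        z=np.zeros(M[c].shape,np.uint8);cv2.fillConvexPoly(z,np.round(h*16).astype(np.int32),1,shift=4)
        # ignore region near shutter
        t+=(z.astype(bool)^M[c]).sum()/M[c].sum()
    return t
for cs in(("top",),("side",),("top","side")):
    best=None
    for y0 in(-5,-10,-15):
        r=minimize(cost,[640,-45,y0],args=(cs,),method="Nelder-Mead",options=dict(initial_simplex=[[640,-45,y0],[655,-45,y0],[640,-30,y0],[640,-45,y0+5]]))
        if best is None or r.fun<best.fun:best=r
    print(cs,np.round(best.x,1),round(best.fun,3))
p=best.x
for c in("top","side"):
    im=cv2.resize(grab_frame(c)[:,:,::-1],None,fx=S,fy=S,interpolation=cv2.INTER_CUBIC)
    def L(P,col,w=p):
        q=(proj(c,b2w(w,P))+.5)*S-.5;cv2.polylines(im,[np.round(q).astype(int)],True,col,1)
    L([(-115,-23,50),(-115,23,50),(12,23,50),(12,-23,50)],(0,0,255))
    L([(0,-55,92),(0,125,92),(12,125,92),(12,-55,92)],(0,255,0))
    L([(-10,-12,132),(-10,12,132),(2,12,132),(2,-12,132)],(255,0,0))
    L([(-55,-30,8),(-55,30,8),(55,30,8),(55,-30,8)],(255,0,255),(435,236.5,21.5))
    u,v=(160,165) if c=="top" else (200,175)
    cv2.imwrite(f"pics/o{c}.png",im[v*S:(v+150)*S,u*S:(u+150)*S])
a=cv2.imread("pics/otop.png");b=cv2.imread("pics/oside.png")
cv2.imwrite("pics/o.png",np.hstack([a[:500,:400] if 0 else cv2.resize(a,(400,400)),cv2.resize(b,(400,400))]))
E
```

```text
Traceback (most recent call last):
  File "h.py", line 17, in sillmask
    n,l,s,_=cv2.connectedComponentsWithStats(z); return (l==1+np.argmax(s[1:,4])).astype(np.uint8)
                                                              ~~~~~~~~~^^^^^^^^^
ValueError: attempt to get argmax of an empty sequence
```

Request:
send_rows --deltas '[[[0.08,-0.05,0],[0,0,0]],[[0.08,-0.05,0],[0,0,0]],[[0.08,-0.05,0],[0,0,0]],[[0.08,-0.05,0],[0,0,0]],[[0.08,-0.05,0],[0,0,0]],[[0.08,-0.05,0],[0,0,0]],[[0.08,-0.05,0],[0,0,0]],[[0.08,-0.05,0],[0,0,0]]]' --grip 1

```text
time_s: 2.55
ee_pos: [405.6, -280.3, 228.3]
ee_rot: [180.0, -0.0, 14.6]
force: [0.6, -0.5, 0.5]
gripper_width: 30.2
gripper_force: 0.0
```

```bash
sed -i 's/im=grab_frame(c).astype(int)/im=cv2.imread(f"pics\/{c}0.png")[...,::-1].astype(int)/; s/im\[...,2\]>=im\[...,0\]+2)&(im.sum(2)>330)/im[...,2]>=im[...,0]-3)\&(im.sum(2)>300)/' h.py
cat > fit.py <<'E'
from h import *
from scipy.optimize import minimize
S=4
M={}
for c,roi in(("top",(262,185,300,230)),("side",(254,215,304,246))):
    im0=cv2.imread(f"pics/{c}0.png")[...,::-1]
    print(im0[210,281] if c=="top" else im0[230,280])
    m=sillmask(c,roi);v,u=np.nonzero(m);print(c,m.sum(),u.min(),u.max(),v.min(),v.max())
    M[c]=cv2.resize(m.astype(np.float32),None,fx=S,fy=S,interpolation=cv2.INTER_LINEAR)>.5
def cost(p,cs,x1=-9):
    t=0
    for c in cs:
        zs=(50,) if c=="top" else (42,50)
        C=b2w(p,[(x,y,z) for x in(-115,x1) for y in(-23,23) for z in zs])
        q=(proj(c,C)+.5)*S-.5
        h=cv2.convexHull(q.astype(np.float32))
        z=np.zeros(M[c].shape,np.uint8);cv2.fillConvexPoly(z,np.round(h*16).astype(np.int32),1,shift=4)
        t+=(z.astype(bool)^M[c]).sum()/M[c].sum()
    return t
for cs in(("top",),("side",),("top","side")):
    best=None
    for y0 in(-5,-10,-15):
        r=minimize(cost,[640,-45,y0],args=(cs,),method="Nelder-Mead",options=dict(initial_simplex=[[640,-45,y0],[655,-45,y0],[640,-30,y0],[640,-45,y0+5]]))
        if best is None or r.fun<best.fun:best=r
    print(cs,np.round(best.x,1),round(best.fun,3))
p=best.x
out=[]
for c in("top","side"):
    im=cv2.resize(cv2.imread(f"pics/{c}0.png"),None,fx=S,fy=S,interpolation=cv2.INTER_CUBIC)
    def L(P,col,w=p):
        q=(proj(c,b2w(w,P))+.5)*S-.5;cv2.polylines(im,[np.round(q).astype(int)],True,col,1)
    L([(-115,-23,50),(-115,23,50),(12,23,50),(12,-23,50)],(0,0,255))
    L([(0,-55,92),(0,125,92),(12,125,92),(12,-55,92)],(0,255,0))
    L([(-10,-12,132),(-10,12,132),(2,12,132),(2,-12,132)],(255,0,0))
    u,v=(235,155) if c=="top" else (215,180)
    out.append(im[v*S:(v+90)*S,u*S:(u+95)*S])
cv2.imwrite("pics/o.png",np.hstack(out))
E
python3 fit.py
```

```text
[152 156 151]
top 619 269 291 185 225
[183 182 179]Traceback (most recent call last):
  File "fit.py", line 8, in <module>
    m=sillmask(c,roi);v,u=np.nonzero(m);print(c,m.sum(),u.min(),u.max(),v.min(),v.max())
  File "h.py", line 17, in sillmask
    n,l,s,_=cv2.connectedComponentsWithStats(z); return (l==1+np.argmax(s[1:,4])).astype(np.uint8)
                                                              ~~~~~~~~~^^^^^^^^^
    return _wrapfunc(a, 'argmax', axis=axis, out=out, **kwds)
    return bound(*args, **kwds)
ValueError: attempt to get argmax of an empty sequence
```

```bash
sed -i 's/im\[...,0\]-3/im[...,0]-8/' h.py; python3 fit.py
```

```text
[152 156 151]
top 643 269 291 185 225
[183 182 179]
side 497 254 298 215 239
('top',) [660.5 -50.7 -10.6] 0.049
('side',) [667.6 -54.6 -10. ] 0.331
('top', 'side') [661.6 -51.  -10.6] 0.416
```

View pics/o.png

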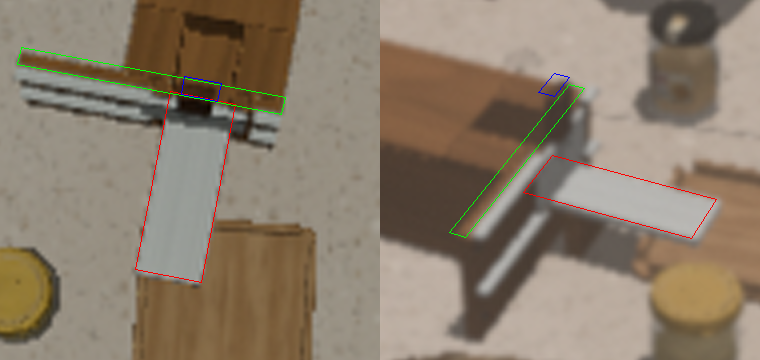

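```bash
cat > ov.py <<'E'
from h import *
def ov(p,s,name,src="0",S=10):
    out=[]
    for c,(u,v) in(("top",(262,168)),("side",(243,196))):
        im=cv2.resize(cv2.imread(f"pics/{c}{src}.png"),None,fx=S,fy=S,interpolation=cv2.INTER_CUBIC)
        def L(P,col,cl=True):
            q=(proj(c,b2w(p,P))+.5)*S-.5;cv2.polylines(im,[np.round(q).astype(int)],cl,col,1)
        L([(-115,-23,50),(-115,23,50),(0,23,50),(0,-23,50)],(0,0,255))
        L([(0,-55,92),(0,125,92),(12,125,92),(12,-55,92)],(0,255,0))
        for z in(92,132):L([(-10,s-12,z),(-10,s+12,z),(2,s+12,z),(2,s-12,z)],(255,0,0))
        L([(60,-20,92),(60,20,92),(12,20,92),(12,-20,92)],(0,255,255))
        L([(-6.5,s-36,92),(-6.5,s+36,92),(-6.5,s+36,52),(-6.5,s-36,52)],(255,0,255))
        out.append(im[v*S:(v+40)*S,u*S:(u+40)*S])
    cv2.imwrite(name,np.hstack(out))
if __name__=="__main__": ov((660.5,-50.7,-10.6),0,"pics/o2.png")
E
python3 ov.py
```

```text
(no output)
```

View pics/o2.png

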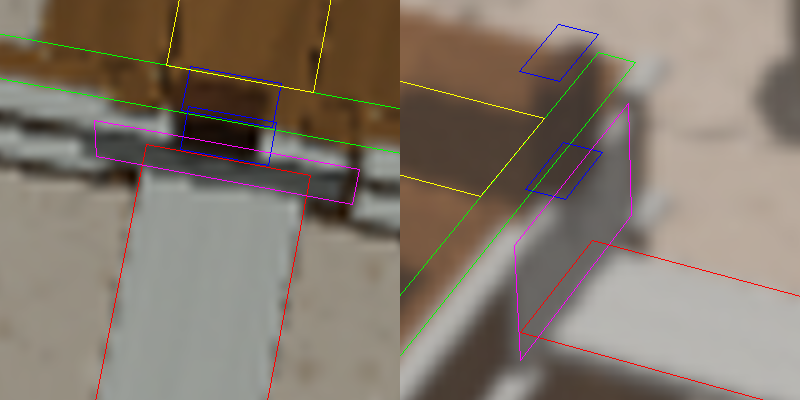

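The top overlay matches the sill, plate and tab within about 2 mm, with the shutter near shut. The tab shows at full-picture pixel (284,181). Box pose is taken as (660,-51), yaw -10.6°.

```bash
cat > go.py <<'E'
import sys
from h import *
# usage: go.py box x y z yaw_rel | go.py w x y z yaw : prints total tool shift (units) and turn
BOX=(660,-51,-10.6)
a=list(map(float,sys.argv[2:6]))
s=state();P=s["ee_pos"];y0=s["ee_rot"][2]
if sys.argv[1]=="box": t=b2w(BOX,a[:3])[0]; yw=BOX[2]+a[3]
else: t=np.array(a[:3]); yw=a[3]
def ax(y): c,q=np.cos(np.radians(y)),np.sin(np.radians(y)); return np.array([[c,q,0],[q,-c,0],[0,0,-1]])
d=t-P; print("pos",np.round(P,1),"target",np.round(t,1),yw,"dist",round(np.linalg.norm(d)))
print("in present axes",np.round(ax(y0)@d/500,4),"after turn",np.round(ax(yw)@d/500,4),"turn z units",round(-np.radians(yw-y0)/.5,4))
r=b2w((0,0,-BOX[2]),(P-[BOX[0],BOX[1],0]))[0];print("box pos",np.round(r,1),"tilt",np.round(s["ee_rot"],2),"F",np.round(s["force"],1),"w",round(s["gripper_width"],1))
E
python3 go.py box -4 -50 114 0
```

```text
pos [ 405.6 -280.3  228.3] target [646.9 -99.4 114. ] -10.6 dist 323
in present axes [ 0.5584 -0.228   0.2285] after turn [ 0.4078 -0.4444  0.2285] turn z units 0.8814
box pos [-207.9 -272.2  228.3] tilt [ 1.7996e+02 -3.0000e-02  1.4650e+01] F [ 0.6 -0.5  0.5] w 30.2
```

Request:
send_rows --deltas '[[[0,0,0],[0,0,0.2938]],[[0,0,0],[0,0,0.2938]],[[0,0,0],[0,0,0.2938]],[[0.058,-0.0635,0],[0,0,0]],[[0.058,-0.0635,0],[0,0,0]],[[0.058,-0.0635,0],[0,0,0]],[[0.058,-0.0635,0],[0,0,0]],[[0.058,-0.0635,0],[0,0,0]],[[0.058,-0.0635,0],[0,0,0]],[[0.058,-0.0635,0],[0,0,0]]]'

```text
time_s: 3.55
ee_pos: [646.1, -99.5, 228.0]
ee_rot: [180.0, -0.0, -10.6]
force: [0.4, -0.3, -0.2]
gripper_width: 0.2
gripper_force: 0.0
```

Request:
send_rows --deltas '[[[0,0,0.06],[0,0,0]],[[0,0,0.06],[0,0,0]],[[0,0,0.06],[0,0,0]],[[0,0,0.0485],[0,0,0]],[[0,0,0],[0,0,0]]]'

```text
time_s: 4.05
ee_pos: [642.3, -100.2, 109.7]
ee_rot: [180.0, 0.5, -10.6]
force: [0.1, 0.2, 0.4]
gripper_width: 0.7
gripper_force: 0.0
```

```bash
python3 go.py box -4 -27 114 0
```

```text
pos [ 642.3 -100.2  109.7] target [651.1 -76.8 114. ] -10.6 dist 25
in present axes [ 0.0086 -0.0492 -0.0085] after turn [ 0.0086 -0.0492 -0.0085] turn z units 0.0005
box pos [ -8.3 -51.6 109.7] tilt [179.99   0.48 -10.58] F [0.1 0.2 0.4] w 0.7
```

Request:
send_rows --deltas '[[[0.004,-0.02,-0.01],[0,0,0]],[[0.004,-0.014,0],[0,0,0]],[[0,-0.006,0],[0,0,0]],[[0,-0.006,0],[0,0,0]],[[0,-0.006,0],[0,0,0]],[[0,-0.006,0],[0,0,0]],[[0,0,0],[0,0,0]]]'

```text
time_s: 4.75
ee_pos: [654.1, -72.6, 118.8]
ee_rot: [180.0, -0.0, -10.6]
force: [-0.8, 0.3, 1.1]
gripper_width: 0.7
gripper_force: 0.0
```

```bash
python3 go.py box -4 52.5 114 0
```

```text
pos [654.1 -72.6 118.8] target [665.7   1.3 114. ] -10.6 dist 75
in present axes [-0.0044 -0.1497  0.0095] after turn [-0.0045 -0.1497  0.0095] turn z units 0.0007
box pos [ -1.8 -22.3 118.8] tilt [180.    -0.   -10.58] F [-0.8  0.3  1.1] w 0.7
```

Request:
send_rows --deltas '[[[-0.004,-0.016,0.01],[0,0,0]],[[0,-0.016,0],[0,0,0]],[[0,-0.016,0],[0,0,0]],[[0,-0.016,0],[0,0,0]],[[0,-0.016,0],[0,0,0]],[[0,-0.016,0],[0,0,0]],[[0,-0.016,0],[0,0,0]],[[0,-0.016,0],[0,0,0]],[[0,0,0],[0,0,0]]]'

```text
time_s: 5.65
ee_pos: [664.4, -8.2, 113.8]
ee_rot: [-180.0, -0.0, -10.5]
force: [-0.8, -0.0, -0.1]
gripper_width: 0.6
gripper_force: 0.0
```

Request:
send_rows --deltas '[[[0,-0.006,0],[0,0,0]],[[0,-0.006,0],[0,0,0]],[[0,0,0],[0,0,0]]]'

```text
time_s: 5.95
ee_pos: [665.3, -3.5, 113.9]
ee_rot: [-180.0, -0.0, -10.6]
force: [-0.5, 0.1, 0.1]
gripper_width: 0.5
gripper_force: 0.0
```

```bash
python3 go.py box -4 52.5 114 0
```

```text
pos [665.3  -3.5 113.9] target [665.7   1.3 114. ] -10.6 dist 5
in present axes [-0.001  -0.0097 -0.0002] after turn [-0.001  -0.0097 -0.0002] turn z units 0.0001
box pos [ -3.5  47.6 113.9] tilt [-1.7999e+02 -4.0000e-02 -1.0600e+01] F [-0.5  0.1  0.1] w 0.5
```

Run:
```python
from h import *
o=[]
for c,(u,v) in(("top",(240,130)),("side",(215,160))):
    im=grab_frame(c)[...,::-1];cv2.imwrite(f"pics/{c}1.png",im)
    o.append(cv2.resize(im[v:v+100,u:u+80],None,fx=5,fy=5,interpolation=cv2.INTER_CUBIC))
cv2.imwrite("pics/o3.png",np.hstack(o))
```

```text
(no output)
```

View pics/o3.png

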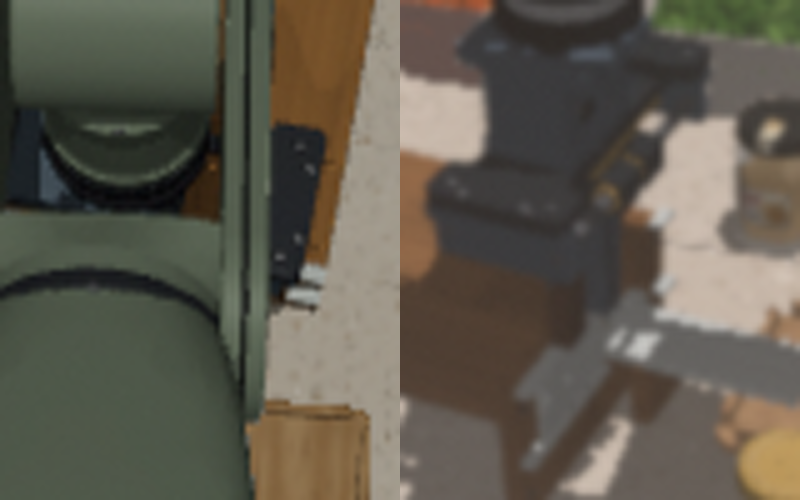

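The side view shows the fingers at crop (600,265) against the tab at (565,310), and the shutter plate sliding left. I'll push on to the stop.

Request:
send_rows --deltas '[[[-0.001,-0.006,0],[0,0,0]],[[0,-0.004,0],[0,0,0]],[[0,0,0],[0,0,0]]]'

```text
time_s: 6.35
ee_pos: [665.7, 1.4, 113.8]
ee_rot: [-180.0, -0.0, -10.6]
force: [0.5, 0.2, -0.5]
gripper_width: 0.7
gripper_force: 0.2
```

Request:
send_rows --deltas '[[[0,-0.005,0],[0,0,0]],[[0,0,0],[0,0,0]]]'

```text
time_s: 6.55
ee_pos: [665.9, 3.4, 113.8]
ee_rot: [179.9, -0.0, -10.6]
force: [-0.9, -2.5, -0.6]
gripper_width: 0.7
gripper_force: 1.3
```

Request:
send_rows --deltas '[[[0,-0.005,0],[0,0,0]],[[0,0,0],[0,0,0]]]'

```text
time_s: 6.75
ee_pos: [666.0, 3.6, 113.8]
ee_rot: [179.7, 0.0, -10.5]
force: [-1.8, -9.2, 0.3]
gripper_width: 0.3
gripper_force: 4.5
```

```bash
python3 go.py box -4 52.5 114 0
```

```text
pos [666.    3.6 113.8] target [665.7   1.3 114. ] -10.6 dist 2
in present axes [ 0.0003  0.0045 -0.0004] after turn [ 0.0003  0.0045 -0.0004] turn z units 0.0018
box pos [ -4.2  54.8 113.8] tilt [179.72   0.   -10.55] F [-1.8 -9.2  0.3] w 0.3
```

Request:
send_rows --deltas '[[[0,0.01,0],[0,0,0]],[[0,0.02,-0.04],[0,0,0]],[[0,0,-0.08],[0,0,0]],[[0,0,-0.08],[0,0,0]],[[0,0,0],[0,0,0]]]' --grip 0.15

```text
time_s: 7.25
ee_pos: [666.7, -7.9, 220.5]
ee_rot: [-179.8, -0.7, -10.6]
force: [0.7, 0.3, 0.5]
gripper_width: 37.6
gripper_force: 0.0
```

```bash
python3 go.py w 409 226 120 21.5
python3 - <<'E'
from h import *
for c in("top","side"):
    im=grab_frame(c);cv2.imwrite(f"pics/{c}2.png",im[...,::-1])
    for d in trace(c,"tag")[:3]:
        if d["p"]>.4: print(c,round(d["p"],2),*rect(c,d["pixels"],8 if c=="top" else 6))
E
```

```text
pos [666.7  -7.9 220.5] target [409. 226. 120.] 21.5 dist 362
in present axes [-0.5926 -0.3651  0.201 ] after turn [-0.308  -0.6242  0.201 ] turn z units -1.1205
box pos [ -1.4  43.5 220.5] tilt [-179.8    -0.69  -10.6 ] F [0.7 0.3 0.5] w 37.6
top 0.67 [434.8 235.8] [110.9  62. ] 21.7
side 0.78 [414.2 111.5] [44.4 78.7] 34.2
side 0.61 [433.8 238.3] [109.3  63.1] 21.5
```

Request:
send_rows --deltas '[[[0,0,0],[0,0,-0.28]],[[0,0,0],[0,0,-0.28]],[[0,0,0],[0,0,-0.28]],[[0,0,0],[0,0,-0.28]],[[-0.0385,-0.078,0],[0,0,0]],[[-0.0385,-0.078,0],[0,0,0]],[[-0.0385,-0.078,0],[0,0,0]],[[-0.0385,-0.078,0],[0,0,0]],[[-0.0385,-0.078,0],[0,0,0]],[[-0.0385,-0.078,0],[0,0,0]]]'

```text
time_s: 8.45
ee_pos: [468.0, 167.7, 212.0]
ee_rot: [-180.0, 0.2, 21.5]
force: [0.7, 0.5, -0.3]
gripper_width: 77.9
gripper_force: 0.0
```

Request:
send_rows --deltas '[[[-0.0385,-0.078,0],[0,0,0]],[[-0.0385,-0.078,0.02],[0,0,0]],[[0,0,0.09],[0,0,0]],[[0,0,0.09],[0,0,0]],[[0,0,0.06],[0,0,0]],[[0,0,0.03],[0,0,0]],[[0,0,0],[0,0,0]],[[0,0,0],[0,0,0]]]'

```text
time_s: 9.25
ee_pos: [405.6, 225.2, 68.1]
ee_rot: [180.0, 0.1, 21.5]
force: [0.0, 0.1, 0.2]
gripper_width: 77.3
gripper_force: 0.0
```

```bash
python3 go.py w 408.8 226.2 16 21.6
```

```text
pos [405.6 225.2  68.1] target [408.8 226.2  16. ] 21.6 dist 52
in present axes [0.0068 0.0004 0.1043] after turn [0.0068 0.0005 0.1043] turn z units -0.004
box pos [-300.9  224.7   68.1] tilt [1.7999e+02 1.1000e-01 2.1490e+01] F [0.  0.1 0.2] w 77.3
```

Request:
send_rows --deltas '[[[0.007,0,0.05],[0,0,0]],[[0,0,0.04],[0,0,0]],[[0,0,0.012],[0,0,0]],[[0,0,0],[0,0,0]],[[0,0,0.002],[0,0,0]],[[0,0,0],[0,0,0]]]'

```text
time_s: 9.85
ee_pos: [410.0, 226.9, 17.6]
ee_rot: [-180.0, -0.1, 21.5]
force: [-0.5, -0.6, -0.6]
gripper_width: 77.0
gripper_force: 0.0
```

Request:
send_rows --deltas '[[[0,0,0],[0,0,0]],[[0,0,0],[0,0,0]],[[0,0,0],[0,0,0]],[[0,0,0],[0,0,0]],[[0,0,0],[0,0,0]],[[0,0,0],[0,0,0]]]' --grip 0.5 --grip_force 15

```text
time_s: 10.45
ee_pos: [409.5, 226.6, 17.0]
ee_rot: [180.0, -0.0, 21.5]
force: [-1.1, -1.3, 4.6]
gripper_width: 60.0
gripper_force: 15.0
```

```bash
python3 go.py w 408.8 226.2 16 21.6
```

```text
pos [409.5 226.6  17. ] target [408.8 226.2  16. ] 21.6 dist 1
in present axes [-0.0016  0.0003  0.002 ] after turn [-0.0016  0.0003  0.002 ] turn z units -0.0036
box pos [-297.3  226.8   17. ] tilt [ 1.80e+02 -3.00e-02  2.15e+01] F [-1.1 -1.3  4.6] w 60.0
```

Request:
send_rows --deltas '[[[0,0,-0.02],[0,0,0]],[[0,0,-0.06],[0,0,0]],[[0,0,-0.09],[0,0,0]],[[0,0,-0.07],[0,0,0]],[[0,0,0],[0,0,0]]]'

```text
time_s: 10.95
ee_pos: [412.2, 228.1, 141.6]
ee_rot: [-179.9, -0.6, 21.5]
force: [1.0, -0.6, -0.3]
gripper_width: 59.7
gripper_force: 15.0
```

```bash
python3 go.py box -150 0 135 0
python3 - <<'E'
from h import *
for c in("top","side"):
    im=grab_frame(c);cv2.imwrite(f"pics/{c}3.png",im[...,::-1])
    for d in trace(c,"tag")[:3]:
        if d["p"]>.4: print(c,round(d["p"],2),*rect(c,d["pixels"],state()["ee_pos"][2]-17+8))
E
```

```text
pos [412.2 228.1 141.6] target [512.6 -23.4 135. ] -10.6 dist 271
in present axes [0.0026 0.5417 0.0131] after turn [0.2899 0.4576 0.0131] turn z units 1.1201
box pos [-295.   228.8  141.6] tilt [-179.93   -0.62   21.49] F [ 1.  -0.6 -0.3] w 59.7
top 0.85 [409.   94.4] [39.3 70.8] 34.2
top 0.65 [457.4 228.5] [86.4 37.4] 29.0
side 0.87 [452.1 248. ] [71.2 62.4] 19.3
```

Request:
send_rows --deltas '[[[0,0,0],[0,0,0.28]],[[0,0,0],[0,0,0.28]],[[0,0,0],[0,0,0.28]],[[0,0,0],[0,0,0.28]],[[0.0483,0.0763,0],[0,0,0]],[[0.0483,0.0763,0],[0,0,0]],[[0.0483,0.0763,0],[0,0,0]],[[0.0483,0.0763,0],[0,0,0]],[[0.0483,0.0763,0],[0,0,0]],[[0.0483,0.0763,0],[0,0,0]]]'

```text
time_s: 12.15
ee_pos: [508.9, -26.8, 134.9]
ee_rot: [180.0, 0.2, -10.6]
force: [0.4, -0.3, 0.3]
gripper_width: 59.9
gripper_force: 15.0
```

Request:
send_rows --deltas '[[[0,0,0.05],[0,0,0]],[[0,0,0.05],[0,0,0]],[[0,0,0],[0,0,0]],[[0,0,0],[0,0,0]]]'

```text
time_s: 12.55
ee_pos: [508.8, -25.0, 85.7]
ee_rot: [180.0, 0.2, -10.6]
force: [-0.6, -0.0, 0.0]
gripper_width: 59.6
gripper_force: 15.0
```

```bash
python3 go.py box -150 0 69 0
python3 - <<'E'
from h import *
o=[]
for c,(u,v) in(("top",(220,150)),("side",(235,180))):
    im=grab_frame(c)[...,::-1];cv2.imwrite(f"pics/{c}4.png",im)
    o.append(cv2.resize(im[v:v+110,u:u+80],None,fx=5,fy=5,interpolation=cv2.INTER_CUBIC))
cv2.imwrite("pics/o4.png",np.hstack(o))
E
```

```text
pos [508.8 -25.   85.7] target [512.6 -23.4  69. ] -10.6 dist 17
in present axes [ 0.0067 -0.0044  0.0333] after turn [ 0.0067 -0.0044  0.0333] turn z units 0.0004
box pos [-153.4   -2.2   85.7] tilt [179.98   0.18 -10.59] F [-0.6 -0.   0. ] w 59.6
```

View pics/o4.png

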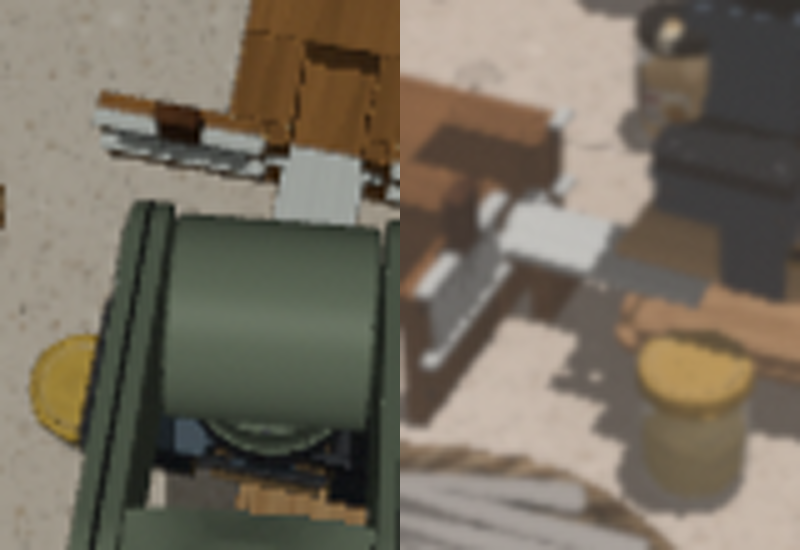

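Top crop: the shutter stands open at (180,135) and the sill is clear. Side crop: the held tag at (665,240) is level, just above the sill and clear of the mustard jar at (695,400). I'll lower it and feed it in.

Request:
send_rows --deltas '[[[0.007,-0.0044,0.02],[0,0,0]],[[0,0,0.0143],[0,0,0]],[[0.02,0,0],[0,0,0]],[[0.04,0,0],[0,0,0]],[[0.04,0,0],[0,0,0]],[[0.02,0,0],[0,0,0]],[[0,0,0],[0,0,0]],[[0,0,0],[0,0,0]]]'

```text
time_s: 13.45
ee_pos: [571.7, -34.5, 69.2]
ee_rot: [180.0, 0.1, -10.6]
force: [-1.0, -0.2, -0.8]
gripper_width: 59.8
gripper_force: 15.0
```

```bash
python3 go.py box -88 0 68.5 0
```

```text
pos [571.7 -34.5  69.2] target [573.5 -34.8  68.5] -10.6 dist 2
in present axes [ 0.0036 -0.      0.0014] after turn [ 0.0036 -0.      0.0014] turn z units 0.0002
box pos [-89.8  -0.   69.2] tilt [ 1.7999e+02  9.0000e-02 -1.0600e+01] F [-1.  -0.2 -0.8] w 59.8
```

Next, slow steps through the slot while watching the force.

Request:
send_rows --deltas '[[[0.008,0,0.001],[0,0,0]],[[0.01,0,0],[0,0,0]],[[0.01,0,0],[0,0,0]],[[0,0,0],[0,0,0]]]'

```text
time_s: 13.85
ee_pos: [587.1, -37.3, 69.2]
ee_rot: [-180.0, -0.1, -10.6]
force: [-0.0, 0.4, -0.7]
gripper_width: 59.9
gripper_force: 15.0
```

Request:
send_rows --deltas '[[[0.01,0,0],[0,0,0]],[[0.01,0,0],[0,0,0]],[[0,0,0],[0,0,0]]]'

```text
time_s: 14.15
ee_pos: [597.0, -39.1, 69.1]
ee_rot: [180.0, -0.1, -10.6]
force: [-0.4, 0.3, -1.2]
gripper_width: 59.9
gripper_force: 15.0
```

```bash
python3 go.py box -52 0 68.5 0
```

```text
pos [597.  -39.1  69.1] target [608.9 -41.4  68.5] -10.6 dist 12
in present axes [0.0242 0.0001 0.0012] after turn [0.0242 0.0001 0.0012] turn z units 0.0001
box pos [-64.1   0.1  69.1] tilt [ 1.80e+02 -6.00e-02 -1.06e+01] F [-0.4  0.3 -1.2] w 59.9
```

Request:
send_rows --deltas '[[[0.012,0,0],[0,0,0]],[[0.012,0,0.002],[0,0,0]],[[0,0,0.002],[0,0,0]],[[0,0,0],[0,0,0]],[[0,0,0],[0,0,0]]]'

```text
time_s: 14.65
ee_pos: [607.9, -41.2, 67.1]
ee_rot: [180.0, -0.0, -10.6]
force: [0.0, -0.6, 1.3]
gripper_width: 59.8
gripper_force: 15.0
```

Request:
send_rows --deltas '[[[0,0,0],[0,0,0]],[[0,0,0],[0,0,0]],[[0,0,0],[0,0,0]],[[0,0,0],[0,0,0]]]' --grip 0.15

```text
time_s: 15.05
ee_pos: [607.7, -41.2, 67.1]
ee_rot: [180.0, 0.0, -10.6]
force: [-0.6, 0.8, -0.1]
gripper_width: 77.3
gripper_force: 0.0
```

Request:
send_rows --deltas '[[[0,0,-0.03],[0,0,0]],[[0,0,-0.06],[0,0,0]],[[-0.06,0,0],[0,0,0]],[[-0.06,0,0],[0,0,0]],[[0,0,0],[0,0,0]],[[0,0,0],[0,0,0]],[[0,0,0],[0,0,0]],[[0,0,0],[0,0,0]]]' --grip 1

```text
time_s: 15.85
ee_pos: [549.9, -30.3, 112.0]
ee_rot: [180.0, -0.0, -10.6]
force: [-0.9, 0.1, -0.4]
gripper_width: 16.2
gripper_force: 0.0
```

```bash
python3 go.py box -108 0 67.5 0
python3 - <<'E'
from h import *
o=[]
for c,(u,v) in(("top",(220,150)),("side",(235,180))):
    im=grab_frame(c)[...,::-1];cv2.imwrite(f"pics/{c}5.png",im)
    o.append(cv2.resize(im[v:v+110,u:u+80],None,fx=5,fy=5,interpolation=cv2.INTER_CUBIC))
cv2.imwrite("pics/o5.png",np.hstack(o))
E
```

```text
pos [549.9 -30.3 112. ] target [553.8 -31.1  67.5] -10.6 dist 45
in present axes [0.008  0.0002 0.089 ] after turn [0.008  0.0002 0.089 ] turn z units 0.0001
box pos [-1.12e+02  1.00e-01  1.12e+02] tilt [ 1.80e+02 -5.00e-02 -1.06e+01] F [-0.9  0.1 -0.4] w 16.2
```

View pics/o5.png

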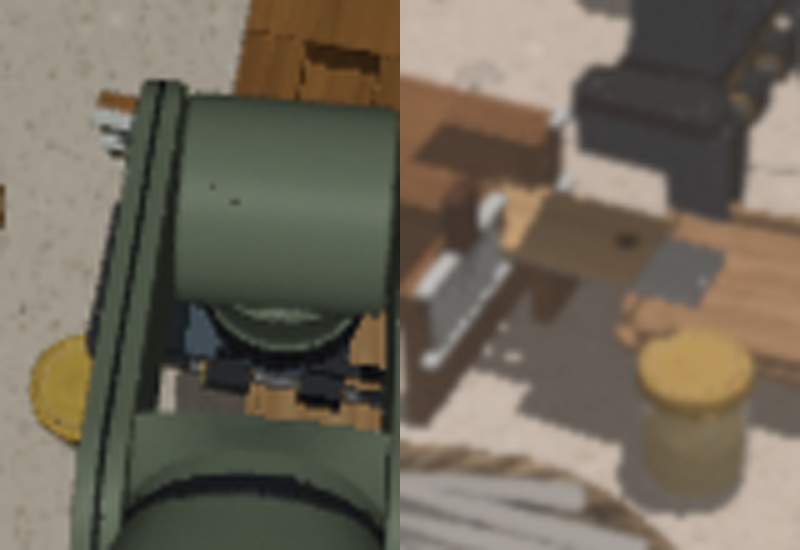

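```bash
python3 -c "
from workcell import *;print(state()['qpos'].round(1))"
```

```text
[ -4.3  21.8 102.5  -0.   55.6  96.3]
```

Request:
send_rows --deltas '[[[0,0,0],[0,0,0.15]],[[0,0,0],[0,0,0.15]],[[0,0,0],[0,0,0]]]'

```text
time_s: 16.25
ee_pos: [549.2, -30.2, 111.9]
ee_rot: [180.0, -0.0, -19.2]
force: [-0.2, 0.3, 0.3]
gripper_width: 0.5
gripper_force: 0.0
```

```bash
python3 -c "
from workcell import *;print(state()['qpos'].round(1),state()['ee_rot'])"
```

```text
[ -4.3  21.8 102.5  -0.   55.6 104.8] [ 1.79996310e+02 -9.54367104e-06 -1.91875818e+01]
```

Request:
send_rows --deltas '[[[0,0,0],[0,0,-0.2868]],[[0,0,0],[0,0,-0.2868]],[[0,0,0],[0,0,-0.2868]],[[0,0,0],[0,0,-0.2868]],[[0,0,0],[0,0,-0.2868]],[[0,0,0],[0,0,-0.2868]],[[0,0,0],[0,0,-0.2868]],[[0,0,0],[0,0,-0.2868]],[[0,0,0],[0,0,-0.2868]],[[0,0,0],[0,0,-0.2868]]]'

```text
time_s: 17.25
ee_pos: [549.1, -30.2, 111.9]
ee_rot: [180.0, 0.0, 63.4]
force: [-1.0, 0.2, 0.9]
gripper_width: 0.5
gripper_force: 0.0
```

Request:
send_rows --deltas '[[[0,0,0],[0,0,-0.2868]],[[0,0,0],[0,0,-0.2868]],[[0,0,0.04],[0,0,0]],[[0,0,0.03],[0,0,0]],[[0,0,0.012],[0,0,0]],[[0,0,0],[0,0,0]],[[0,0,0],[0,0,0]]]'

```text
time_s: 17.95
ee_pos: [549.4, -30.2, 71.5]
ee_rot: [179.9, -0.0, 79.4]
force: [0.4, 0.3, 0.4]
gripper_width: 0.5
gripper_force: 0.0
```

```bash
python3 go.py box -40 0 67 90
```

```text
pos [549.4 -30.2  71.5] target [620.7 -43.6  67. ] 79.4 dist 73
in present axes [-0.0003  0.145   0.009 ] after turn [-0.0002  0.145   0.009 ] turn z units 0.0012
box pos [-1.125e+02  1.000e-01  7.150e+01] tilt [179.95  -0.    79.43] F [0.4 0.3 0.4] w 0.5
```

Request:
send_rows --deltas '[[[0,0.01,0.006],[0,0,0]],[[0,0.02,0.002],[0,0,0]],[[0,0.02,0],[0,0,0]],[[0,0.02,0],[0,0,0]],[[0,0.02,0],[0,0,0]],[[0,0.02,0],[0,0,0]],[[0,0.02,0],[0,0,0]],[[0,0,0],[0,0,0]]]'

```text
time_s: 18.75
ee_pos: [614.7, -42.5, 67.0]
ee_rot: [179.9, -0.0, 79.4]
force: [-0.1, 0.3, -0.1]
gripper_width: 0.2
gripper_force: 0.0
```

```bash
python3 go.py box 14 0 67 90
python3 - <<'E'
from h import *
o=[]
for c,(u,v) in(("top",(240,140)),("side",(225,180))):
    im=grab_frame(c)[...,::-1];cv2.imwrite(f"pics/{c}6.png",im)
    o.append(cv2.resize(im[v:v+90,u:u+80],None,fx=5,fy=5,interpolation=cv2.INTER_CUBIC))
cv2.imwrite("pics/o6.png",np.hstack(o))
E
```

```text
pos [614.7 -42.5  67. ] target [673.8 -53.6  67. ] 79.4 dist 60
in present axes [-1.000e-04  1.202e-01  1.000e-04] after turn [-1.000e-04  1.202e-01  1.000e-04] turn z units -0.0001
box pos [-46.1   0.   67. ] tilt [179.87  -0.    79.4 ] F [-0.1  0.3 -0.1] w 0.2
```

View pics/o6.png

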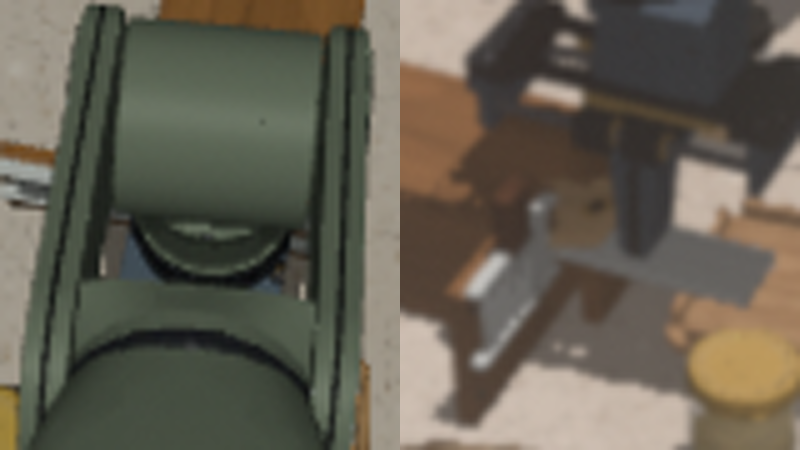

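Side crop: the closed fingers at (645,215) stand behind the tag at (590,205), which is mostly through the slot. I'll keep pushing.

Request:
send_rows --deltas '[[[0,0.016,0],[0,0,0]],[[0,0.016,0],[0,0,0]],[[0,0.016,0],[0,0,0]],[[0,0.008,0],[0,0,0]],[[0,0,0],[0,0,0]]]'

```text
time_s: 19.35
ee_pos: [630.5, -45.7, 64.4]
ee_rot: [-178.6, 0.1, 79.4]
force: [-17.6, 3.9, 5.8]
gripper_width: 0.6
gripper_force: 11.0
```

Request:
send_rows --deltas '[[[0,0.012,0],[0,0,0]],[[0,0.012,0],[0,0,0]],[[0,0.012,0],[0,0,0]],[[0,0.012,0],[0,0,0]],[[0,0,0],[0,0,0]]]'

```text
time_s: 19.85
ee_pos: [635.8, -46.6, 64.3]
ee_rot: [-176.1, 0.1, 79.4]
force: [-55.1, 11.7, 33.2]
gripper_width: 0.2
gripper_force: 37.2
```

Request:
send_rows --deltas '[[[0,0.012,0],[0,0,0]],[[0,0.012,0],[0,0,0]],[[0,0,0],[0,0,0]]]'

```text
time_s: 20.15
ee_pos: [676.9, -53.9, 67.6]
ee_rot: [179.8, -0.0, 79.4]
force: [-0.3, -0.8, -0.7]
gripper_width: 0.2
gripper_force: 0.0
```

```bash
python3 go.py box 14 0 67 90
```

```text
pos [676.9 -53.9  67.6] target [673.8 -53.6  67. ] 79.4 dist 3
in present axes [-0.0004 -0.0062  0.0011] after turn [-0.0004 -0.0062  0.0011] turn z units 0.0007
box pos [17.1  0.2 67.6] tilt [179.83  -0.    79.42] F [-0.3 -0.8 -0.7] w 0.2
```

Request:
send_rows --deltas '[[[0,0,-0.03],[0,0,0]],[[0,0,-0.06],[0,0,0]],[[0,0,-0.08],[0,0,0]],[[0,0,-0.06],[0,0,0]],[[0,-0.08,0],[0,0,0]],[[0,-0.08,0],[0,0,0]],[[0,-0.08,0],[0,0,0]],[[0,-0.08,0],[0,0,0]],[[0,-0.08,0],[0,0,0]],[[0,0,0],[0,0,0]]]' --grip 0.3

```text
time_s: 21.15
ee_pos: [474.6, -16.5, 182.9]
ee_rot: [-179.9, 0.0, 79.4]
force: [1.1, -0.3, 0.4]
gripper_width: 64.0
gripper_force: 0.0
```

```bash
python3 go.py box -4 78 114 90
python3 - <<'E'
from h import *
o=[]
for c,(u,v) in(("top",(220,110)),("side",(200,170))):
    im=grab_frame(c)[...,::-1];cv2.imwrite(f"pics/{c}7.png",im)
    o.append(cv2.resize(im[v:v+100,u:u+80],None,fx=5,fy=5,interpolation=cv2.INTER_CUBIC))
cv2.imwrite("pics/o7.png",np.hstack(o))
E
```

```text
pos [474.6 -16.5 182.9] target [670.4  26.4 114. ] 79.4 dist 212
in present axes [0.1562 0.3692 0.1378] after turn [0.1564 0.3691 0.1378] turn z units 0.0012
box pos [-188.5   -0.2  182.9] tilt [-1.7986e+02  2.0000e-02  7.9430e+01] F [ 1.1 -0.3  0.4] w 64.0
```

View pics/o7.png

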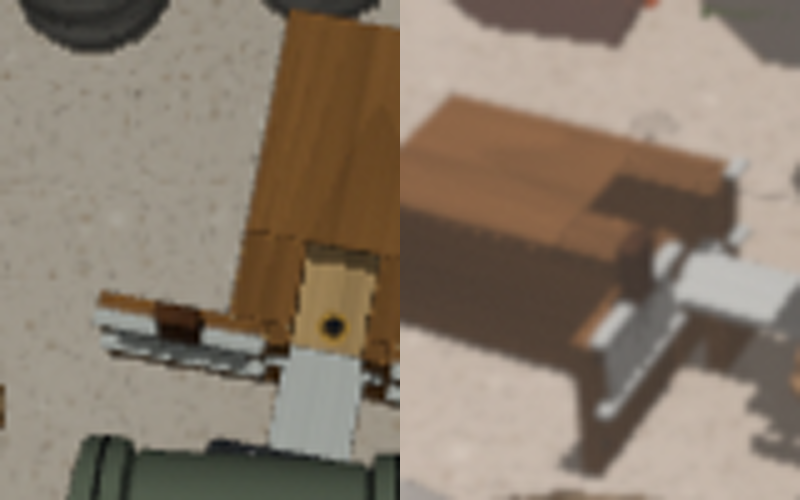

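Run:
```python
from h import *
BOX=(660,-51,-10.6)
def blob(im,u0,v0,u1,v1):
    g=im[v0:v1,u0:u1].astype(float).sum(2);w=np.clip(g.min()+90-g,0,None);V,U=np.mgrid[v0:v1,u0:u1];return (U*w).sum()/w.sum(),(V*w).sum()/w.sum()
a=cv2.imread("pics/top0.png");e0=blob(a,179,274,191,285);p0=back("top",e0,8)[0]
print("eyelet0",e0,p0,"dist from centre",np.linalg.norm(p0-[434.8,235.8]))
b=cv2.imread("pics/top7.png");e=blob(b,282,171,291,179);print(e)
for z in(8,14,30,45,58):
    q=back("top",e,z)[0];print(z,np.round(b2w((0,0,10.6),[[q[0]-660,q[1]+51,0]])[0,:2],1))
# where sill end/board line at z=50 projects on same column
for X in((12,0,50),(12,0,58),(60,0,92),(-4,78,132)):print(X,np.round((proj("top",b2w(BOX,[X]))[0]-[220,110])*5,0))
```

```text
eyelet0 (np.float64(184.72267759562843), np.float64(279.2172131147541)) [399.2943816  221.43034929] dist from centre 38.30320873571438
(np.float64(286.24514991181655), np.float64(174.8289241622575))
8 [37.4  0.9]
14 [35.7  0.8]
30 [31.3  0.3]
45 [27.2 -0.1]
58 [23.7 -0.4]
(12, 0, 50) [326. 348.]
(12, 0, 58) [327. 344.]
(60, 0, 92) [344. 243.]
(-4, 78, 132) [176. 309.]
```

Top crop: the tag's eyelet shows through the notch at (333,325). That fits the tag lying on the bin floor, with its rear at about x=19 mm. To rule out a lean against the board, I'll probe down through the notch with closed fingers.

```bash
python3 go.py box 35 0 39 90
```

```text
pos [480.  -17.2 183.6] target [694.4 -57.4  39. ] 79.4 dist 262
in present axes [-3.000e-04  4.363e-01  2.891e-01] after turn [-2.000e-04  4.363e-01  2.891e-01] turn z units 0.0003
box pos [-1.832e+02  1.000e-01  1.836e+02] tilt [ 1.7978e+02 -2.0000e-02  7.9410e+01] F [ 0.7 -0.3  0.3] w 63.6
```

Request:
send_rows --deltas '[[[0,0.08,0],[0,0,0]],[[0,0.08,0],[0,0,0]],[[0,0.08,0],[0,0,0]],[[0,0.08,0],[0,0,0]],[[0,0.08,0],[0,0,0]],[[0,0.036,0],[0,0,0]],[[0,0,0],[0,0,0]],[[0,0,0],[0,0,0]]]' --grip 1

```text
time_s: 22.05
ee_pos: [693.9, -57.4, 181.4]
ee_rot: [-180.0, 0.0, 79.4]
force: [-0.0, -0.3, 0.5]
gripper_width: 2.9
gripper_force: 0.0
```

```bash
python3 go.py box 35 0 39 90
```

```text
pos [693.9 -57.4 181.4] target [694.4 -57.4  39. ] 79.4 dist 142
in present axes [2.000e-04 9.000e-04 2.849e-01] after turn [2.000e-04 9.000e-04 2.849e-01] turn z units -0.0004
box pos [ 3.450e+01 -1.000e-01  1.814e+02] tilt [-1.7996e+02  1.0000e-02  7.9390e+01] F [-0.  -0.3  0.5] w 2.9
```

Request:
send_rows --deltas '[[[0,0,0.06],[0,0,0]],[[0,0,0.06],[0,0,0]],[[0,0,0.05],[0,0,0]],[[0,0,0.03],[0,0,0]],[[0,0,0.02],[0,0,0]],[[0,0,0],[0,0,0]]]'

```text
time_s: 22.65
ee_pos: [692.7, -57.1, 71.4]
ee_rot: [-179.9, 0.0, 79.4]
force: [0.1, 1.0, -0.5]
gripper_width: 0.3
gripper_force: 0.0
```

Request:
send_rows --deltas '[[[0,0,0.02],[0,0,0]],[[0,0,0.02],[0,0,0]],[[0,0,0.02],[0,0,0]],[[0,0,0.006],[0,0,0]],[[0,0,0],[0,0,0]]]'

```text
time_s: 23.15
ee_pos: [692.9, -57.1, 38.1]
ee_rot: [-179.9, 0.0, 79.4]
force: [0.5, 0.1, -0.1]
gripper_width: 0.6
gripper_force: 0.0
```

No contact down to tip z = 24, so the tag lies on the floor. Next is the shutter: lift, open, and pinch the tab front to back.

Request:
send_rows --deltas '[[[0,0,-0.06],[0,0,0]],[[0,0,-0.08],[0,0,0]],[[0,0,-0.09],[0,0,0]],[[0,0,-0.05],[0,0,0]],[[0.078,-0.038,0],[0,0,0]],[[0.078,-0.038,0],[0,0,0]],[[0,0,0],[0,0,0]]]' --grip 0.45

```text
time_s: 23.85
ee_pos: [669.2, 31.1, 180.1]
ee_rot: [180.0, -0.1, 79.7]
force: [0.2, -1.2, -0.8]
gripper_width: 49.6
gripper_force: 0.0
```

```bash
python3 go.py box -4 79 116 90
```

```text
pos [669.2  31.1 180.1] target [670.6  27.4 116. ] 79.4 dist 64
in present axes [-0.0068  0.0041  0.1283] after turn [-0.0068  0.0041  0.1283] turn z units 0.0089
box pos [ -6.   82.4 180.1] tilt [ 1.800e+02 -1.300e-01  7.965e+01] F [ 0.2 -1.2 -0.8] w 49.6
```

Request:
send_rows --deltas '[[[-0.0068,0.004,0],[0,0,0]],[[0,0,0.06],[0,0,0]],[[0,0,0.05],[0,0,0]],[[0,0,0.02],[0,0,0]],[[0,0,0],[0,0,0]],[[0,0,0],[0,0,0]]]'

```text
time_s: 24.45
ee_pos: [672.6, 22.0, 114.9]
ee_rot: [179.9, -0.0, 79.4]
force: [-0.8, -0.3, 1.0]
gripper_width: 50.3
gripper_force: 0.0
```

Request:
send_rows --deltas '[[[0,0,0],[0,0,0]],[[0,0,0],[0,0,0]],[[0,0,0],[0,0,0]],[[0,0,0],[0,0,0]],[[0,0,0],[0,0,0]],[[0,0,0],[0,0,0]],[[0,0,0],[0,0,0]]]' --grip 1 --grip_force 15

```text
time_s: 25.15
ee_pos: [668.2, 23.5, 114.2]
ee_rot: [-179.5, 0.0, 79.4]
force: [-8.8, 2.4, 5.6]
gripper_width: 11.7
gripper_force: 15.0
```

```bash
python3 go.py box -4 0 114 90
```

```text
pos [668.2  23.5 114.2] target [656.1 -50.3 114. ] 79.4 dist 75
in present axes [-0.1494  0.0033  0.0005] after turn [-0.1494  0.0033  0.0005] turn z units 0.0012
box pos [ -5.7  74.7 114.2] tilt [-1.7955e+02  4.0000e-02  7.9430e+01] F [-8.8  2.4  5.6] w 11.7
```

Request:
send_rows --deltas '[[[0,-0.007,0],[0,0,0]],[[-0.016,0,0],[0,0,0]],[[-0.016,0,0],[0,0,0]],[[-0.016,0,0],[0,0,0]],[[-0.016,0,0],[0,0,0]],[[-0.016,0,0],[0,0,0]],[[-0.016,0,0],[0,0,0]],[[-0.016,0,0],[0,0,0]],[[-0.016,0,0],[0,0,0]],[[-0.016,0,0],[0,0,0]]]'

```text
time_s: 26.15
ee_pos: [655.0, -48.1, 114.2]
ee_rot: [180.0, 0.0, 79.4]
force: [-0.5, 0.8, 4.7]
gripper_width: 12.2
gripper_force: 15.0
```

Request:
send_rows --deltas '[[[-0.008,0,0],[0,0,0]],[[-0.002,0,0],[0,0,0]],[[0,0,0],[0,0,0]],[[0,0,0],[0,0,0]]]'

```text
time_s: 26.55
ee_pos: [654.1, -52.9, 114.3]
ee_rot: [180.0, 0.1, 79.4]
force: [-2.2, -1.3, 5.5]
gripper_width: 12.0
gripper_force: 15.0
```

```bash
python3 go.py box -4 0 114 90
```

```text
pos [654.1 -52.9 114.3] target [656.1 -50.3 114. ] 79.4 dist 3
in present axes [0.0058 0.0028 0.0005] after turn [0.0058 0.0028 0.0005] turn z units 0.0008
box pos [ -5.4  -2.9 114.3] tilt [1.7997e+02 7.0000e-02 7.9420e+01] F [-2.2 -1.3  5.5] w 12.0
```

Request:
send_rows --deltas '[[[-0.001,0,0],[0,0,0]],[[0,0,0],[0,0,0]],[[0,0,0],[0,0,0]]]'

```text
time_s: 26.85
ee_pos: [654.1, -52.9, 114.2]
ee_rot: [180.0, 0.0, 79.4]
force: [-1.8, -0.2, 4.8]
gripper_width: 12.0
gripper_force: 15.0
```

Request:
send_rows --deltas '[[[0,0,0],[0,0,0]],[[0,0,0],[0,0,0]],[[0,0,0],[0,0,0]],[[0,0,0],[0,0,0]],[[0,0,-0.04],[0,0,0]],[[0,0,-0.08],[0,0,0]],[[0,0,-0.06],[0,0,0]],[[0,-0.06,0],[0,0,0]],[[0,-0.08,0],[0,0,0]],[[0,-0.08,0],[0,0,0]]]' --grip 0.45

```text
time_s: 27.85
ee_pos: [544.8, -32.4, 203.9]
ee_rot: [180.0, 0.0, 79.4]
force: [-0.3, 0.8, 0.6]
gripper_width: 50.3
gripper_force: 0.0
```

Request:
send_rows --deltas '[[[0,-0.08,0],[0,0,0]],[[0,-0.08,0],[0,0,0]],[[0,-0.08,0],[0,0,0]],[[0,-0.06,0],[0,0,0]],[[0,0,0],[0,0,0]],[[0,0,0],[0,0,0]]]'

```text
time_s: 28.45
ee_pos: [398.8, -5.0, 204.5]
ee_rot: [179.9, -0.0, 79.4]
force: [-0.6, 0.1, 0.6]
gripper_width: 50.3
gripper_force: 0.0
```

Run:
```python
from h import *
from ov import ov
for c in("top","side"):
    im=grab_frame(c);cv2.imwrite(f"pics/{c}9.png",im[...,::-1])
    for l,z in(("bowl",66),("jar_honey",85),("jar_mustard",80)):
        for d in trace(c,l)[:1]: print(c,l,round(d["p"],2),*rect(c,d["pixels"],z))
ov((660,-51,-10.6),0,"pics/o9.png",src="9")
ov((660,-51,-10.6),0,"pics/o0.png",src="0")
# same view, start picture above and present below
cv2.imwrite("pics/o10.png",np.vstack([cv2.resize(cv2.imread(f"pics/o{k}.png"),(600,300)) for k in(0,9)]))
a,b=[cv2.imread(f"pics/top{k}.png").astype(int).sum(2) for k in(0,9)]
# column shift of shutter plate edges via template match
A=cv2.imread("pics/top0.png")[178:190,266:302];B=cv2.imread("pics/top9.png")[172:196,256:312]
f=lambda x:cv2.resize(x,None,fx=8,fy=8,interpolation=cv2.INTER_CUBIC)
print(cv2.minMaxLoc(cv2.matchTemplate(f(B),f(A),cv2.TM_CCOEFF_NORMED))[1::2],"same=(80,48)")
print(state()["ee_pos"],state()["time_s"])
```

```text
top bowl 0.8 [ 463.7 -336.1] [150.1 150.1] 43.4
top jar_honey 0.93 [ 597.9 -218.6] [56.4 69.7] 44.0
top jar_mustard 0.71 [530.   73.5] [61.6 60.8] 0.9
side bowl 0.72 [ 473.9 -296.5] [156.9 146.3] 73.0
side jar_honey 0.96 [ 592.6 -173.3] [ 58.4 169.6] 12.6
side jar_mustard 0.67 [524.5 117.4] [ 55.1 122.8] 12.7
(0.9592157602310181, (83, 48)) same=(80,48)
[398.86808213  -5.04985372 203.79581955] 28.85
```

View pics/o10.png

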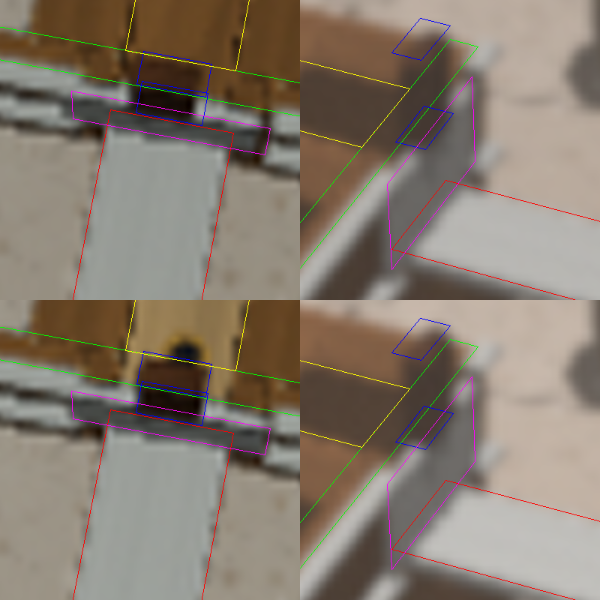

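The lower pair shows the shutter plate centred over the slot on its shut outline, with the tab at (175,385). The tag is inside the box, its eyelet visible through the notch at (185,350). The bowl and both jars have not moved.

```bash
python3 -c "
from workcell import *;print(job_done())"
```

```text
the job is handed in; nothing more can be done
None
```

The tag is in the return box, the shutter is shut to within about 0.5 mm, the bowl and jars are unmoved, and the job is handed in at about 29 s; the tag jammed once in the slot (about 55 N on the fingertips) before dropping in.

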